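# Size a closure plug in the stepped gauge

### The job

Take the loose black plug from the pale cutting board by its knob and find its size in the stepped aluminium gauge: try it gently in the smallest socket first, letting its rim bear lightly on the mouth, and go up one step at a time until it enters; leave it fully home in that socket, flat and let go. The gauge floats on springs: press lightly and never sink it by more than 6 mm, and leave the two plugs in the tray and the other things where they are.

Things in the scene. Friction and masses are not known exactly. Their poses are not given: they have to be found in the camera images.
- plug_p_knob (a point): black plastic plug: disc 14 mm thick, lower rim chamfered 1 mm, with an upright round knob 16 mm across on top; 56 mm high, 35 to 70 g. Three plugs, alike but for discs of 38, 43 and 48 mm (which is which is not told): one stands loose on the board, to be sized; two stand in the tray. Point: on its axis, on the knob, 38 mm above the underside; z up the axis.
- plug_q_knob (a point): the same kind of thing as plug_p_knob (same shape, another disc diameter), same point.
- plug_r_knob (a point): the same kind of thing as plug_p_knob (same shape, another disc diameter), same point.
- socket1 (a point): centre of the mouth of gauge socket 1, on the top of its step, 38 mm above the board at rest: blind round socket for a 33 mm plug, about 1 mm wider than that, mouth chamfered 1 mm, 12 mm deep, flat floor. With a plug fully home its disc stands 2 mm proud and its knob point 26 mm above this point. y along the gauge to the larger steps, x across, z up.
- socket2 (a point): centre of the mouth of gauge socket 2, on the top of its step, 42 mm above the board at rest: blind round socket for a 38 mm plug, about 1 mm wider than that, mouth chamfered 1 mm, 12 mm deep, flat floor. With a plug fully home its disc stands 2 mm proud and its knob point 26 mm above this point. y along the gauge to the larger steps, x across, z up.
- socket3 (a point): centre of the mouth of gauge socket 3, on the top of its step, 46 mm above the board at rest: blind round socket for a 43 mm plug, about 1 mm wider than that, mouth chamfered 1 mm, 12 mm deep, flat floor. With a plug fully home its disc stands 2 mm proud and its knob point 26 mm above this point. y along the gauge to the larger steps, x across, z up.
- socket4 (a point): centre of the mouth of gauge socket 4, on the top of its step, 50 mm above the board at rest: blind round socket for a 48 mm plug, about 1 mm wider than that, mouth chamfered 1 mm, 12 mm deep, flat floor. With a plug fully home its disc stands 2 mm proud and its knob point 26 mm above this point. y along the gauge to the larger steps, x across, z up.
- gauge (a joint): how far the gauge is pressed down, m (0 at rest). Aluminium stair of four steps, each 58 x 68 mm and 4 mm higher than the last, a socket in the middle of each, 232 mm long, underside 20 mm above the board (board top z = 15 mm). It floats on springs over a fixed dark base plate (84 x 250 x 8 mm): starts to sink at about 2 N, then 2 N per mm; bottoms at 12 mm.
- tray_mid (a point): centre of the floor of the shallow steel tray on the table beside the board, 173 mm along x, 106 mm along y, rim 24 mm above the table, floor 15 mm above the table; two plugs stand in it and stay there.
- pot_a: closed brown specimen-ink pot with a yellow lid, 48 mm across, 62 mm high, standing; a bystander. Origin: centre of its underside.
- pot_b: closed brown specimen-ink pot with a yellow lid, 48 mm across, 62 mm high, standing; a bystander. Origin: centre of its underside.
- pot_c: closed brown specimen-ink pot with a yellow lid, 48 mm across, 62 mm high, standing; a bystander. Origin: centre of its underside.
- ink_brush: brush, 160 mm long, lying on the board; a bystander.
- stick: flat wooden stick, 150 x 14 x 3 mm, lying on the board; a bystander.
- cassette: blue tissue cassette, 28 x 40 x 7 mm, lying on the board; a bystander.
Not all that is in view belongs to the job. What is shaped like the part that bears plug_q_knob but green is not meant.

How it is judged:
On the way, in this order (a step that is already met when the one before it is completed fails the run):
1. the plug is tried in the smallest socket: it bears on the gauge there, centred over the socket within 8 mm, with more than 1.5 N (((horizontal distance between plug_p_knob and socket1 below 0.008 m and contact force between plug_p and gauge above 1.5 N) or (horizontal distance between plug_q_knob and socket1 below 0.008 m and contact force between plug_q and gauge above 1.5 N) or (horizontal distance between plug_r_knob and socket1 below 0.008 m and contact force between plug_r and gauge above 1.5 N))), for 0.04 s.
2. the plug is tried in the second socket: it bears on the gauge there as before, or, if this is its size, has gone in 3 mm (((horizontal distance between plug_p_knob and socket2 below 0.008 m and contact force between plug_p and gauge above 1.5 N) or (horizontal distance between plug_q_knob and socket2 below 0.008 m and contact force between plug_q and gauge above 1.5 N) or (horizontal distance between plug_r_knob and socket2 below 0.004 m and z of plug_r_knob in the frame of socket2 below 0.035 m))), for 0.04 s.
3. if the second socket took it, it is fully home there and let go; otherwise it is tried in the third in the same way (or has gone in 3 mm, if this is its size) ((((horizontal distance between plug_r_knob and socket2 below 0.004 m and z of plug_r_knob in the frame of socket2 below 0.0285 m and angle between plug_r_knob's own z axis and vertical below 0.08 rad) and contact force between plug_r and the fingers below 0.05 N) or (horizontal distance between plug_q_knob and socket3 below 0.008 m and contact force between plug_q and gauge above 1.5 N) or (horizontal distance between plug_p_knob and socket3 below 0.004 m and z of plug_p_knob in the frame of socket3 below 0.035 m))), for 0.04 s.
At the end, for the whole second after the job is handed in: The plug from the board is in the smallest socket that takes it (38, 43 or 48 mm): within 4 mm of its centre, underside at most 2.5 mm above the socket floor, tilt under 0.08 rad, at rest and let go; the other two plugs are in the tray, moved less than 20 mm ((((horizontal distance between plug_p_knob and socket3 below 0.004 m and z of plug_p_knob in the frame of socket3 below 0.0285 m and angle between plug_p_knob's own z axis and vertical below 0.08 rad) and contact force between plug_p and the fingers below 0.05 N and linear speed of plug_p below 0.02 m/s and distance of each of plug_q_knob, plug_r_knob from where it was at the start of the episode below 0.02 m and horizontal distance between each of plug_q_knob, plug_r_knob and tray_mid below 0.09 m) or ((horizontal distance between plug_q_knob and socket4 below 0.004 m and z of plug_q_knob in the frame of socket4 below 0.0285 m and angle between plug_q_knob's own z axis and vertical below 0.08 rad) and contact force between plug_q and the fingers below 0.05 N and linear speed of plug_q below 0.02 m/s and distance of each of plug_p_knob, plug_r_knob from where it was at the start of the episode below 0.02 m and horizontal distance between each of plug_p_knob, plug_r_knob and tray_mid below 0.09 m) or ((horizontal distance between plug_r_knob and socket2 below 0.004 m and z of plug_r_knob in the frame of socket2 below 0.0285 m and angle between plug_r_knob's own z axis and vertical below 0.08 rad) and contact force between plug_r and the fingers below 0.05 N and linear speed of plug_r below 0.02 m/s and distance of each of plug_p_knob, plug_q_knob from where it was at the start of the episode below 0.02 m and horizontal distance between each of plug_p_knob, plug_q_knob and tray_mid below 0.09 m))); the robot touches nothing.
It fails at once if the gauge is pressed down by more than 6 mm (about 14 N) (value of joint gauge above 0.006 m).
It fails at once if more than one plug is moved by over 20 mm (distance of each of plug_p_knob, plug_q_knob from where it was at the start of the episode above 0.02 m or distance of each of plug_p_knob, plug_r_knob from where it was at the start of the episode above 0.02 m or distance of each of plug_q_knob, plug_r_knob from where it was at the start of the episode above 0.02 m).
It fails at once if a bystander (pot, brush, stick, cassette) is moved by over 30 mm (distance of any of pot_a, pot_b, pot_c, ink_brush, stick, cassette from where it was at the start of the episode above 0.03 m).
It also fails if it takes over 51 s, if anything falls off the work surface, if the arm or the gripper's body presses on something with over 40 N, if the wrist force passes 120 N, or if a joint passes its speed limit or range.

### The arm

A 7-joint arm with a two-finger parallel gripper is mounted at the origin on the work surface. World frame = base frame: x ahead of the robot, y to its left, z up, the work surface at z = 0. Lengths are in m, angles in rad, forces in N, time in s.
With the tool pointing down it reaches from about 0.4 to 0.85 m from the base axis. Payload 6.9 kg.
Tool frame: the origin (TCP) lies between the finger pads; the fingertips stand 8 mm ahead of it and the grasp point (between the pads) lies 11 mm behind it; y points along the fingers, x is the direction in which the jaws open and shut, and the axes are right-handed (so a half turn about y gives the same grasp; the last joint's range is limited). The gripper opens to 85 mm and grips with 20 to 120 N. Pads are 22 mm wide; open, the fingers measure 114 mm over their backs; the gripper's body (76 mm by 85 mm) begins 54 mm behind the grasp point. The pads swing forward as they close: fully open they stand 13 mm farther back than shut.
Start: joints at [0.105, 0.507, -0.238, 1.5, 0.126, 1.149, -0.155], TCP at [0.625, -0, 0.239] pointing down, gripper open.
Joint ranges: [-3.08, 3.08], [-0.24, 2.05], [-1.43, 1.35], [0, 2.5], [-1.52, 4.66], [0.17, 1.96], [-2.89, 2.89]. Speed limits (rad/s): [2.39, 2.39, 3.14, 3.14, 3.14, 3.14, 3.14].

### API

Orientations are given as a 3x3 rotation matrix whose columns are the frame's x, y, z axes.
In Python, from rig import monitor, cams, ticket gives the robot as it stands. The module is installed in compiled form; this text tells all that it offers.
- The arm moves only by the tool move_arm, never from a script. Its arguments are lists of equal length, an entry for each row: "offset": the shift along the tool's x, y, z in cm, a list of three; "rotation": the turn, a rotation vector about the tool's x, y, z in degrees, a list of three; "gripper": the opening in per cent of the stroke, from 0 (shut) to 100 (fully open). In form: {"offset": [[x, y, z], ...], "rotation": [[wx, wy, wz], ...], "gripper": [gripper, ...]}. A call has 1 to 12 rows; each row is the pose to reach, as a shift and turn from the pose commanded when the call began, along the tool's axes at that moment; what a row does not reach only later rows make up. A row lasts 1/12 s, in which the tool goes at most 41.7 mm and 7.16 degrees, less where a joint would pass 70% of its speed; a pose out of reach is approached as far as the arm can. A call with a gripper value outside its range is refused whole. The fingers move at their own pace and stop on an object; "grip_force" is the grip in N (left out, the last holds). Time passes only in rows, so rows that repeat a pose let the fingers close. It gives the time, the measured TCP pose, the force and the opening at its end, in the units of the state.
- monitor.sense(): the state, without advancing time (a new reading comes with each control period).
- cams.read_camera(name): name is "scene" or "side" or "wrist"; returns the picture (400x640x3 uint8, red, green, blue); there is no depth.
- cams.camera_info(name): a dict with "fx", "fy", "cx", "cy" (pixels), "R" (3x3) and "t" (3): a world point X has camera coordinates R X + t. Camera axes: x right, y down, z forward; pixel columns grow to the right and rows downward; lengths in m; the calibration is good to about 2 mm. A picture is of the moment at which its call begins: read the wrist's pose just before it. camera_info takes no time and is no camera call; for the wrist camera it gives the pose at the moment of the call.
- ticket.hand_in(): hands the job in, once; it reports no verdict.
Trained networks look in the newest picture that a camera, given by its name, has taken for a name from the list of things; names that differ only in an ending like _2 or _b are one class to them, and where a whole thing is asked for, a point or a joint stands for the part that bears it (a point fixed in the world has none). Each returns a list of dicts, best first, with "conf" (0 to 1); they miss things now and then, are a little off and sometimes report something else, mostly with a low value. They report only what shows in the picture. A call takes as long as a camera call. They do not tell look-alikes from the thing itself.
- cams.spot_in(camera, query): "location" ([column, row] in pixels, amid what is visible of it).
- cams.tip_of(camera, query): "location" ([column, row] in pixels: a listed point, or the origin of a listed thing).
The state is a dict: "t": time; "joint_positions": joint angles; "qd": joint speeds; "joint_efforts": joint torques, N m; "tcp_pos": TCP position; "orientation": TCP orientation; "force": force on the tool from outside, world axes, zero at the start; "moment": the same for the moment, N m; "opening": finger opening in m.
Only numpy, scipy, OpenCV 4.12 (cv2) and the standard library are available. Lean on these libraries where they do the work, as an engineer would, in place of code of your own. Each camera call takes 0.05 s, during which the arm holds its last target. There are 200 camera calls.

## Working session

There is one attempt and no reset: what is moved stays moved. The work goes in short steps, Python scripts to look and compute and a tool call to move; the robot and the scene stay as the last step left them, time stands still between calls to the robot, and variables do not carry over. Pictures are saved under pics/ and viewed, about 8 in all and at most 12, crops included, and the job is handed in when it is done.

Besides the shell and the picture viewer there is one more tool, called by a JSON object that holds its "api" and its "payload", one argument or row to a line. move_arm: Moves the arm, as the interface text tells. Its arguments: {"type":"object","properties":{"offset":{"type":"array"},"rotation":{"type":"array"},"gripper":{"type":"array"},"grip_force":{"type":"number"}},"required":["offset","rotation","gripper"]}

```bash
mkdir -p pics; cat > h.py <<'E'
from rig import monitor, cams, ticket
import numpy as np, cv2
def pix(name,X):
    i=cams.camera_info(name);c=np.array(i["R"])@X+np.array(i["t"]);return np.array([i["fx"]*c[0]/c[2]+i["cx"],i["fy"]*c[1]/c[2]+i["cy"]])
def ray(name,uv,i=None):
    i=i or cams.camera_info(name);R=np.array(i["R"]);t=np.array(i["t"])
    d=R.T@np.array([(uv[0]-i["cx"])/i["fx"],(uv[1]-i["cy"])/i["fy"],1]);return -R.T@t,d/np.linalg.norm(d)
def onz(name,uv,z,i=None):
    o,d=ray(name,uv,i);return o+d*(z-o[2])/d[2]
def tri(rays):
    A=np.zeros((3,3));b=np.zeros(3)
    for o,d in rays:
        P=np.eye(3)-np.outer(d,d);A+=P;b+=P@o
    x=np.linalg.solve(A,b);return x,[float(np.linalg.norm((np.eye(3)-np.outer(d,d))@(x-o))) for o,d in rays]
def save(im,n): cv2.imwrite("pics/"+n,im[...,::-1])
E
python3 - <<'E'
from h import *
np.set_printoptions(precision=4,suppress=True)
a=cams.read_camera("scene");save(a,"scene.png")
for q in ["plug_p_knob","socket1","socket2","socket3","socket4","tray_mid"]:
    print("scene",q,[(np.round(r["location"],1).tolist(),round(r["conf"],2)) for r in cams.tip_of("scene",q)])
b=cams.read_camera("side");save(b,"side.png")
for q in ["plug_p_knob","socket1","socket2","socket3","socket4"]:
    print("side",q,[(np.round(r["location"],1).tolist(),round(r["conf"],2)) for r in cams.tip_of("side",q)])
s=monitor.sense();print(s["t"],s["tcp_pos"],s["orientation"],s["force"])
E
```

```text
scene plug_p_knob [([162.3, 266.1], 0.71)]
scene socket1 [([392.9, 193.6], 0.96), ([458.8, 172.6], 0.84), ([439.6, 180.3], 0.65), ([416.1, 186.5], 0.56)]
scene socket2 [([392.9, 193.6], 0.96), ([458.8, 172.6], 0.84), ([439.6, 180.3], 0.65), ([416.1, 186.5], 0.56)]
scene socket3 [([392.9, 193.6], 0.96), ([458.8, 172.6], 0.84), ([439.6, 180.3], 0.65), ([416.1, 186.5], 0.56)]
scene socket4 [([392.9, 193.6], 0.96), ([458.8, 172.6], 0.84), ([439.6, 180.3], 0.65), ([416.1, 186.5], 0.56)]
scene tray_mid [([175.1, 288.5], 0.88)]
side plug_p_knob [([405.9, 153.8], 0.53)]
side socket1 [([222.2, 252.6], 0.94), ([195.8, 257.1], 0.94), ([243.0, 236.5], 0.75)]
side socket2 [([222.2, 252.6], 0.94), ([195.8, 257.1], 0.94), ([243.0, 236.5], 0.75)]
side socket3 [([222.2, 252.6], 0.94), ([195.8, 257.1], 0.94), ([243.0, 236.5], 0.75)]
side socket4 [([222.2, 252.6], 0.94), ([195.8, 257.1], 0.94), ([243.0, 236.5], 0.75)]
0.65 [ 0.625  -0.      0.2393] [[ 1.     -0.      0.0001]
 [-0.0001  0.      1.    ]
 [-0.     -1.      0.    ]] [-1.1959 -0.0984 -0.4005]
```

View pics/scene.png

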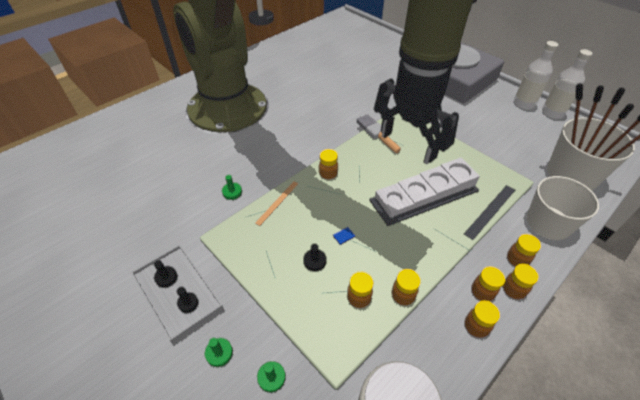

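View pics/side.png

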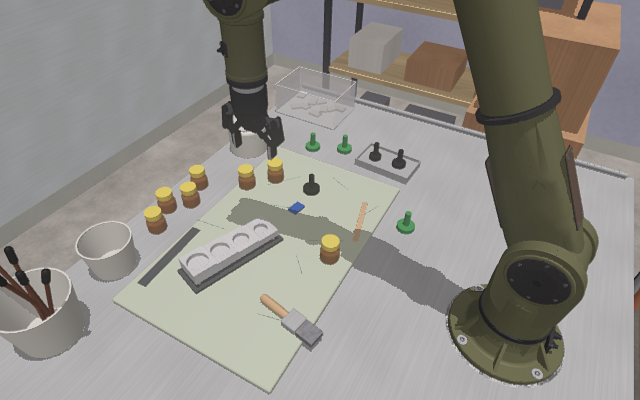

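The loose black plug is at scene (315,258) and side (311,186). Look-alikes are the two black plugs in the tray (scene 163,273 and 186,298) and three green ones (scene 231,188; 218,350; 271,375), all rejected by colour or place. The gauge runs along scene (393,194)–(459,173).

```bash
python3 - <<'E'
from h import *
np.set_printoptions(precision=4,suppress=True)
print("plug",tri([ray("scene",(315,249)),ray("side",(311,180))]))
S=[(392.9,193.6),(416.1,186.5),(439.6,180.3),(458.8,172.6)]
D=[(195.8,257.1),(222.2,252.6),(243,236.5),(260,228)]
for s in S:
  for d in D:
    x,r=tri([ray("scene",s),ray("side",d)])
    if r[0]<.008: print(s,d,x,r[0])
for s,z in zip(S,(.053,.057,.061,.065)): print(s,onz("scene",s,z))
for n,uv in dict(tray1=(163,270),tray2=(186,296),potA=(328,165),potB=(360,290),potC=(407,286),cass=(344,236),stick=(278,204),brush=(380,135)).items(): print(n,onz("scene",uv,.03))
i=cams.camera_info("wrist");R=np.array(i["R"]);print(-R.T@np.array(i["t"]),R,i["fx"])
save(cams.read_camera("wrist"),"w0.png")
E
```

```text
plug (array([ 0.577 , -0.1785,  0.056 ]), [0.0001354656110756716, 0.00013546561107550975])
(392.9, 193.6) (260, 228) [0.5908 0.0466 0.0568] 0.0022446967030174208
(416.1, 186.5) (243, 236.5) [0.6112 0.0952 0.0604] 0.0019335451998028711
(439.6, 180.3) (222.2, 252.6) [0.6307 0.1557 0.0515] 0.004476161496128015
(458.8, 172.6) (195.8, 257.1) [0.6575 0.201  0.0649] 0.0033366272131642796
(392.9, 193.6) [0.5872 0.0482 0.053 ]
(416.1, 186.5) [0.6112 0.0994 0.057 ]
(439.6, 180.3) [0.6377 0.1499 0.061 ]
(458.8, 172.6) [0.6552 0.1983 0.065 ]
tray1 [ 0.3948 -0.4183  0.03  ]
tray2 [ 0.4748 -0.4144  0.03  ]
potA [0.4066 0.0228 0.03  ]
potB [ 0.6904 -0.1679  0.03  ]
potC [ 0.7463 -0.0964  0.03  ]
cass [ 0.5823 -0.1007  0.03  ]
stick [ 0.419  -0.1461  0.03  ]
brush [0.4199 0.2017 0.03  ]
[0.6248 0.0821 0.3749] [[ 1.     -0.0004  0.0008]
 [-0.0006 -0.9485  0.3169]
 [ 0.0007 -0.3169 -0.9485]] 349.65660733775337
```

View pics/w0.png

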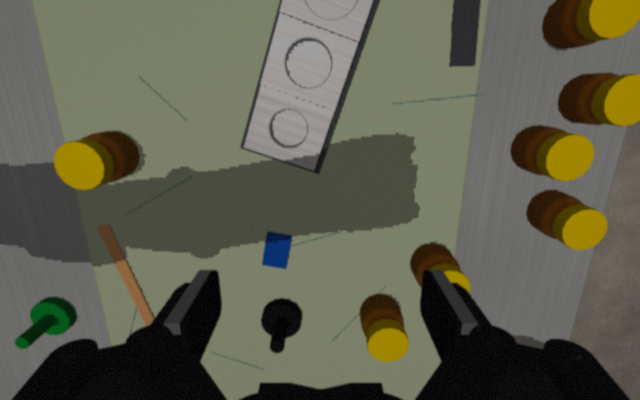

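The wrist view shows the loose plug at (282,318), the smallest socket at (289,127) and the next at (309,62). The cassette is at (277,250) and a pot at (385,330). I'll move for a view of the whole gauge.

{"api": "move_arm", "payload": {
  "offset": [
    [0,-2,3],
    [0,-4,6],
    [0,-4,6],
    [0,-4,6]
  ],
  "rotation": [
    [0,0,0],
    [0,0,0],
    [0,0,0],
    [0,0,0]
  ],
  "gripper": [80,80,80,80]
}}

```text
t: 1.03
tcp_pos: [0.6254, 0.0629, 0.2807]
orientation: [[1.0, 0.003, -0.004], [0.004, 0.002, 1.0], [0.003, -1.0, 0.002]]
force: [-0.7, 0.1, 0.1]
opening: 0.0685
```

```bash
python3 - <<'E'
from h import *
np.set_printoptions(precision=4,suppress=True)
i=cams.camera_info("wrist");im=cams.read_camera("wrist");save(im,"w1.png")
print(monitor.sense()["tcp_pos"])
for r in cams.tip_of("wrist","socket1"):
    print(r["conf"],r["location"],[onz("wrist",r["location"],z,i)[:2] for z in (.053,.057,.061,.065)])
print("plug",[(r["conf"],r["location"],onz("wrist",r["location"],.053,i)) for r in cams.tip_of("wrist","plug_p_knob")])
E
```

```text
[0.625  0.0606 0.2796]
0.75 [327.2, 76.8] [array([0.6324, 0.1541]), array([0.6323, 0.154 ]), array([0.6322, 0.1539]), array([0.6322, 0.1538])]
0.7 [352.2, 11.5] [array([0.655 , 0.2111]), array([0.6547, 0.2104]), array([0.6543, 0.2097]), array([0.654 , 0.2089])]
0.68 [309.5, 132.6] [array([0.6148, 0.1001]), array([0.6149, 0.1006]), array([0.615 , 0.1011]), array([0.6151, 0.1016])]
0.62 [292.9, 184.8] [array([0.5966, 0.0446]), array([0.5969, 0.0457]), array([0.5972, 0.0468]), array([0.5975, 0.0479])]
plug [(0.45, [306.8, 131.1], array([0.612 , 0.1016, 0.053 ]))]
```

View pics/w1.png

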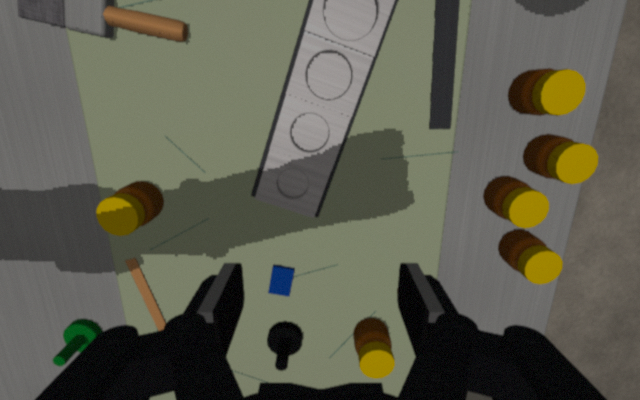

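Wrist view 2 shows all four sockets: (293,185), (310,132), (328,76) and (350,14). The loose black plug is at (284,340).

{"api": "move_arm", "payload": {
  "offset": [
    [-0.8,1,-3.5],
    [-1.6,2,-7],
    [-2.4,3.5,-10.5],
    [-3.2,5,-14],
    [-4,6,-17],
    [-4.8,6,-19],
    [-4.8,6,-19],
    [-4.8,6,-19]
  ],
  "rotation": [
    [0,0,0],
    [0,0,0],
    [0,0,0],
    [0,0,0],
    [0,0,0],
    [0,0,0],
    [0,0,0],
    [0,0,0]
  ],
  "gripper": [60,60,60,60,60,60,60,60]
}}

```text
t: 1.85
tcp_pos: [0.5758, -0.1331, 0.2185]
orientation: [[1.0, -0.002, 0.005], [-0.005, -0.001, 1.0], [-0.002, -1.0, -0.001]]
force: [0.4, 0.4, 0.1]
opening: 0.0515
```

```bash
python3 - <<'E'
from h import *
np.set_printoptions(precision=4,suppress=True)
i=cams.camera_info("wrist");im=cams.read_camera("wrist")
print(monitor.sense()["tcp_pos"],monitor.sense()["force"])
for r in cams.tip_of("wrist","plug_p_knob"):print("plug",r["conf"],r["location"],onz("wrist",r["location"],.053,i))
P=np.array([.577,-.1785,.0]);print(pix("wrist",P+[0,0,.071]),pix("wrist",P+[0,0,.015]))
save(np.hstack([im[100:400,170:470]]).repeat(2,0).repeat(2,1),"w2.png")
# dark blob
g=im.max(2)
m=(g<60).astype(np.uint8)
n,l,st,c=cv2.connectedComponentsWithStats(m)
for k in range(1,n):
    if st[k,4]>200: print(st[k],c[k])
E
```

```text
[ 0.5765 -0.1311  0.2188] [-1.0023  0.2684  0.2558]
[320.4332 241.5934] [320.3889 218.9304]
[ 109    0   51   34 1153] [138.0477  16.0225]
[ 301    0   83   28 1155] [350.9879   9.5221]
[604   0  36  29 898] [621.9722  13.0345]
[617  60  23  49 865] [629.8578  85.7607]
[479 122  39  51 697] [491.7891 143.3099]
[416 190  42  39 513] [430.8324 203.3879]
[ 300  196   48   52 1850] [323.6708 219.9735]
[ 44 199  40  41 441] [ 68.7324 213.8685]
[ 19 219  44  28 577] [ 41.2114 230.8995]
[   51   259   539   141 32192] [318.2934 354.496 ]
```

View pics/w2.png

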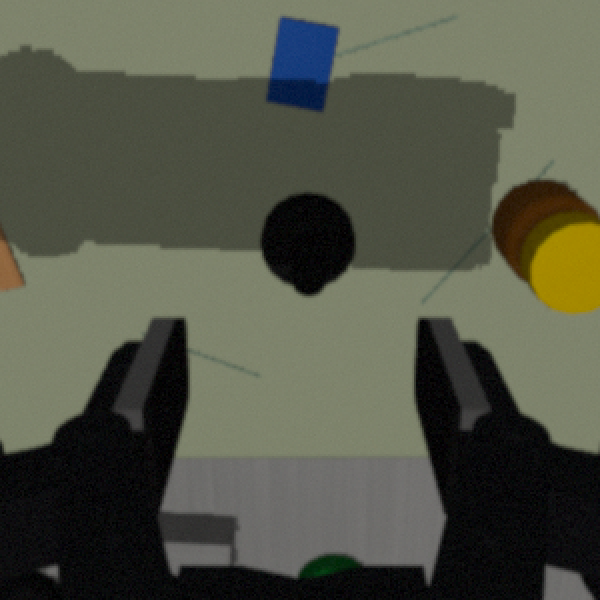

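The crop confirms it: the loose black plug on the board, disc at (324,220) and knob leaning to (324,248). The cassette is clear behind it, and the pot is clear to the right.

```bash
cat >> h.py <<'E'
def circ(c,r,z,n=60):
    a=np.linspace(0,2*np.pi,n,endpoint=False);return np.c_[c[0]+r*np.cos(a),c[1]+r*np.sin(a),np.full(n,z)]
def proj(i,X):
    c=X@np.array(i["R"]).T+np.array(i["t"]);return np.c_[i["fx"]*c[:,0]/c[:,2]+i["cx"],i["fy"]*c[:,1]/c[:,2]+i["cy"]]
E
python3 - <<'E'
from h import *
from scipy.optimize import least_squares
i=cams.camera_info("wrist")
def bb(p):
    q=proj(i,np.vstack([circ(p,p[2]/2,.016),circ(p,p[2]/2,.029),circ(p,.008,.071)]))
    return np.r_[q.min(0),q.max(0)]
o=np.array([300,196,348,248])-.0
r=least_squares(lambda p:bb(p)-o,[.577,-.178,.043],diff_step=1e-3);print(r.x,r.fun)
# socket line fit
S=np.array([[.5966,.0446],[.6149,.1006],[.6322,.1539],[.654,.2089]])
f=least_squares(lambda p:(p[:2]+np.outer([0,1,2,3],[.058*np.sin(p[2]),.058*np.cos(p[2])])-S).ravel(),[.596,.045,.3])
print(f.x,np.degrees(f.x[2]),f.fun*1000)
print(monitor.sense()["tcp_pos"])
E
```

```text
[ 0.58060585 -0.17694233  0.04785585] [ 0.09026354 -0.1915574  -0.09025651  0.17380359]
[0.59590853 0.04480626 0.33394804] 19.133813036913892 [-0.6914689   0.20625874  0.01951024 -0.99791411  1.73048938  0.49791303
 -1.05853147  0.29374017]
[ 0.57698078 -0.12985991  0.21906354]
```

{"api": "move_arm", "payload": {
  "offset": [
    [0.2,2,-2.5],
    [0.36,4,-4.7],
    [0.36,7,-4.7],
    [0.36,10,-4.7],
    [0.36,13,-4.7],
    [0.36,15.5,-4.7],
    [0.36,17,-4.7],
    [0.36,17.5,-4.7],
    [0.36,17.5,-4.7]
  ],
  "rotation": [
    [0,0,0],
    [0,0,0],
    [0,0,0],
    [0,0,0],
    [0,0,0],
    [0,0,0],
    [0,0,0],
    [0,0,0],
    [0,0,0]
  ],
  "gripper": [60,60,60,60,60,60,60,60,60]
}}

```text
t: 2.7
tcp_pos: [0.5803, -0.1756, 0.043]
orientation: [[1.0, -0.002, -0.002], [0.002, 0.001, 1.0], [-0.002, -1.0, 0.001]]
force: [0.2, 0.2, 1.3]
opening: 0.0514
```

```bash
python3 - <<'E'
from h import *
im=cams.read_camera("wrist");print(monitor.sense()["tcp_pos"],monitor.sense()["force"])
print(pix("wrist",np.array([.5806,-.1769,.071])))
save(im[150:400,170:470].repeat(2,0).repeat(2,1),"w3.png")
E
```

```text
[ 0.58108543 -0.17601262  0.04434021] [-0.94118503 -0.94205782  0.85010932]
[319.44410875 322.21124505]
```

View pics/w3.png

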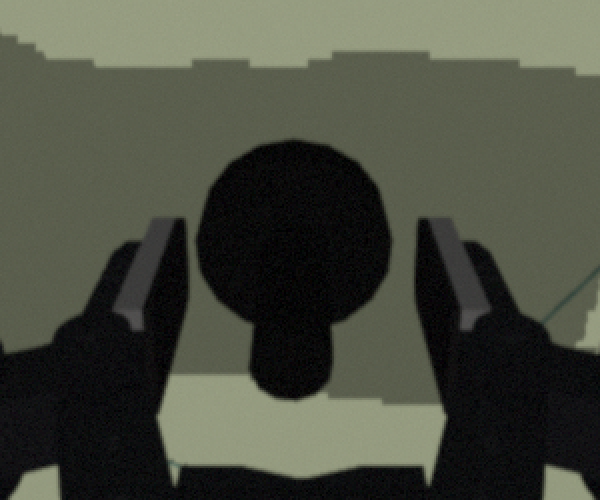

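The fingers straddle the knob. The knob axis is at column 315.5 and the mid-finger column is about 320.5, so the knob sits about 2 mm to −x. I'll refit the position.

```bash
python3 - <<'E'
from h import *
from scipy.optimize import least_squares
i=cams.camera_info("wrist")
def bb(p):
    q=proj(i,np.vstack([circ(p,p[2]/2,.016),circ(p,p[2]/2,.029)]));k=proj(i,circ(p,.008,.071))
    return np.r_[q.min(0),q[:,0].max(),k[:,1].max(),k[:,0].min(),k[:,0].max()]
o=np.array([268,219,365.5,350,295,336])
r=least_squares(lambda p:bb(p)-o,[.58,-.177,.048],diff_step=1e-3);print(r.x,r.fun,monitor.sense()["tcp_pos"])
E
```

```text
[ 0.57915468 -0.18134588  0.04789649] [-0.3546907   0.53570102  0.13192129 -0.40514075 -0.75577059  0.9267655 ] [ 0.58108543 -0.17601262  0.04434021]
```

{"api": "move_arm", "payload": {
  "offset": [
    [-0.2,0,-0.4],
    [-0.2,0,-0.4],
    [-0.2,0,-0.4],
    [-0.2,0,-0.4],
    [-0.2,0,-0.4],
    [-0.2,0,-0.4],
    [-0.2,0,-0.4],
    [-0.2,0,-0.4]
  ],
  "rotation": [
    [0,0,0],
    [0,0,0],
    [0,0,0],
    [0,0,0],
    [0,0,0],
    [0,0,0],
    [0,0,0],
    [0,0,0]
  ],
  "gripper": [60,10,10,10,10,10,10,10],
  "grip_force": 40
}}

```text
t: 3.42
tcp_pos: [0.5791, -0.1814, 0.0453]
orientation: [[1.0, 0.002, 0.0], [-0.0, -0.001, 1.0], [0.002, -1.0, -0.001]]
force: [-0.3, -1.1, 6.7]
opening: 0.0149
```

{"api": "move_arm", "payload": {
  "offset": [
    [0,-1,0],
    [0,-4,0],
    [0,-8,0],
    [0,-8,0],
    [0,-8,0],
    [0,-8,0]
  ],
  "rotation": [
    [0,0,0],
    [0,0,0],
    [0,0,0],
    [0,0,0],
    [0,0,0],
    [0,0,0]
  ],
  "gripper": [10,10,10,10,10,10]
}}

```text
t: 3.92
tcp_pos: [0.5784, -0.1809, 0.1247]
orientation: [[1.0, 0.0, -0.0], [0.0, -0.0, 1.0], [0.0, -1.0, -0.0]]
force: [-0.4, 0.1, -1.4]
opening: 0.0151
```

```bash
python3 - <<'E'
from h import *
from scipy.optimize import least_squares
i=cams.camera_info("wrist");im=cams.read_camera("wrist");s=monitor.sense()
print(s["t"],s["tcp_pos"],s["force"],s["moment"],s["opening"],s["orientation"])
save(im[150:400,170:470].repeat(2,0).repeat(2,1),"w4.png")
E
```

```text
3.9667 [ 0.57787722 -0.18088389  0.12381125] [ 0.23821004  0.40759633 -0.37647085] [ 0.05191977 -0.0049169  -0.00818172] 0.015045028344426383 [[ 9.99999174e-01 -1.28554621e-03 -1.80187555e-05]
 [ 1.83630094e-05  2.67776722e-04  9.99999964e-01]
 [-1.28554134e-03 -9.99999138e-01  2.67800107e-04]]
```

View pics/w4.png

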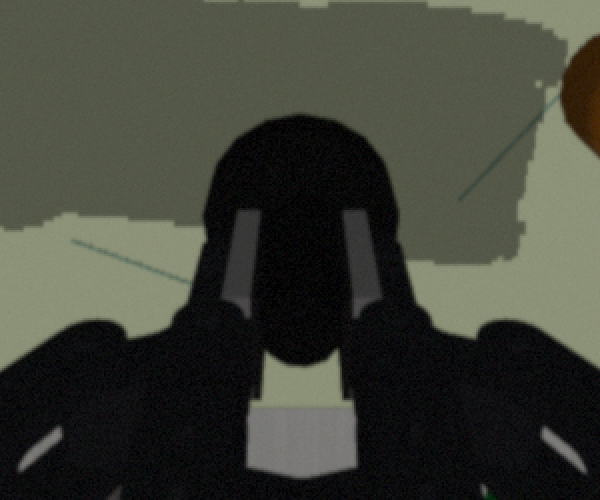

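The plug is held upright between the pads: disc spans columns 272–369 with its top at row 207, and the knob bottom is at row 333. Now I'll compute its pose relative to the TCP.

```bash
cat >> h.py <<'E'
from scipy.optimize import least_squares
def held(i,o,d=.048):
    def bb(p):
        q=proj(i,np.vstack([circ(p,d/2,p[2]+.001),circ(p,d/2,p[2]+.014)]));k=proj(i,circ(p,.008,p[2]+.056))
        return np.r_[q.min(0),q[:,0].max(),k[:,1].max()]
    T=-np.array(i["R"]).T@np.array(i["t"])
    return least_squares(lambda p:bb(p)-o,[T[0],T[1]-.083,T[2]-.2],diff_step=1e-3)
E
python3 - <<'E'
from h import *
i=cams.camera_info("wrist")
for o in ([272.5,207,369.5,333],[272.5,208,369.5,333],[272.5,207,369.5,334]):
    r=held(i,np.array(o,float));print(r.x,r.fun,r.x-monitor.sense()["tcp_pos"])
E
```

```text
[ 0.57810876 -0.18067097  0.09172328] [-0.34512067  0.27588849  0.34507648 -0.21020314] [ 0.00023153  0.00021292 -0.03208796]
[ 0.57810993 -0.18135841  0.0909626 ] [-0.07952762  0.0635364   0.07951749 -0.0484893 ] [ 0.00023271 -0.00047452 -0.03284865]
[ 0.5781078  -0.18051507  0.09241918] [-0.54767172  0.43717483  0.5476013  -0.33266929] [ 0.00023057  0.00036881 -0.03139207]
```

{"api": "move_arm", "payload": {
  "offset": [
    [0.4,-1.5,2],
    [0.8,-2.5,5.5],
    [1.2,-3.6,9],
    [1.6,-3.6,12.5],
    [2,-3.6,15],
    [2,-3.6,16],
    [2,-3.6,16],
    [2,-3.6,16]
  ],
  "rotation": [
    [0,0,0],
    [0,0,0],
    [0,0,0],
    [0,0,0],
    [0,0,0],
    [0,0,0],
    [0,0,0],
    [0,0,0]
  ],
  "gripper": [10,10,10,10,10,10,10,10]
}}

```text
t: 4.63
tcp_pos: [0.5979, -0.0218, 0.1592]
orientation: [[1.0, -0.002, -0.001], [0.001, -0.001, 1.0], [-0.002, -1.0, -0.001]]
force: [-0.5, -1.1, -0.8]
opening: 0.0149
```

```bash
python3 - <<'E'
from h import *
np.set_printoptions(precision=4,suppress=True)
i=cams.camera_info("wrist");im=cams.read_camera("wrist");s=monitor.sense()
print(s["t"],s["tcp_pos"])
for r in cams.tip_of("wrist","socket1"): print(r["conf"],r["location"],[onz("wrist",r["location"],z,i)[:2] for z in (.053,.057,.061,.065)])
save(im[0:280,180:500].repeat(2,0).repeat(2,1),"w5.png")
np.save("i5.npy",i,allow_pickle=True);save(im,"w5full.png")
E
```

```text
4.6833 [ 0.598  -0.0231  0.1594]
0.7 [346.8, 17.1] [array([0.614 , 0.1009]), array([0.6137, 0.1002]), array([0.6134, 0.0995]), array([0.6132, 0.0989])]
0.66 [320.1, 109.3] [array([0.5974, 0.0456]), array([0.5975, 0.0459]), array([0.5975, 0.0461]), array([0.5975, 0.0464])]
```

View pics/w5.png

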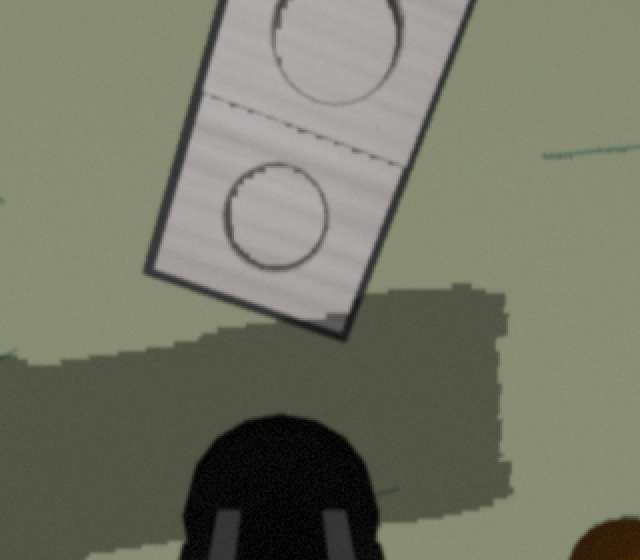

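Smallest socket mouth centre is at full-image (318,108) and socket 2 at (349,18). Positions agree with the line fit: S1≈(0.596,0.0455), S2≈(0.615,0.1005), pitch direction 19°.

{"api": "move_arm", "payload": {
  "offset": [
    [0,0,3],
    [-0.25,2,6],
    [-0.25,5,6.65],
    [-0.25,6.5,6.65],
    [-0.25,6.9,6.65],
    [-0.25,6.9,6.65],
    [-0.25,6.9,6.65]
  ],
  "rotation": [
    [0,0,0],
    [0,0,0],
    [0,0,0],
    [0,0,0],
    [0,0,0],
    [0,0,0],
    [0,0,0]
  ],
  "gripper": [10,10,10,10,10,10,10]
}}

```text
t: 5.32
tcp_pos: [0.5967, 0.0435, 0.0918]
orientation: [[1.0, 0.001, 0.003], [-0.003, -0.001, 1.0], [0.001, -1.0, -0.001]]
force: [-0.7, 0.0, 0.3]
opening: 0.015
```

{"api": "move_arm", "payload": {
  "offset": [
    [0,0.1,0],
    [0,0.2,0],
    [0,0.3,0],
    [0,0.4,0],
    [0,0.4,0],
    [0,0.4,0]
  ],
  "rotation": [
    [0,0,0],
    [0,0,0],
    [0,0,0],
    [0,0,0],
    [0,0,0],
    [0,0,0]
  ],
  "gripper": [10,10,10,10,10,10]
}}

```text
t: 5.82
tcp_pos: [0.5961, 0.0455, 0.0874]
orientation: [[1.0, 0.0, -0.0], [0.0, 0.0, 1.0], [0.0, -1.0, 0.0]]
force: [-0.5, -0.5, -0.2]
opening: 0.0149
```

{"api": "move_arm", "payload": {
  "offset": [
    [0,0.1,0],
    [0,0.2,0],
    [0,0.25,0],
    [0,0.3,0],
    [0,0.3,0],
    [0,0.3,0]
  ],
  "rotation": [
    [0,0,0],
    [0,0,0],
    [0,0,0],
    [0,0,0],
    [0,0,0],
    [0,0,0]
  ],
  "gripper": [10,10,10,10,10,10]
}}

```text
t: 6.32
tcp_pos: [0.5961, 0.0455, 0.0842]
orientation: [[1.0, -0.0, 0.0], [-0.0, 0.0, 1.0], [-0.0, -1.0, 0.0]]
force: [0.2, 0.9, -0.9]
opening: 0.0147
```

```bash
python3 - <<'E'
from h import *
s=monitor.sense();print(s["t"],s["tcp_pos"],s["force"],s["moment"])
E
```

```text
6.3167 [0.59607497 0.04547577 0.08421225] [ 0.15837079  0.93192856 -0.8941827 ] [ 0.04515927 -0.01030331 -0.00173888]
```

{"api": "move_arm", "payload": {
  "offset": [
    [0,0.05,0],
    [0,0.1,0],
    [0,0.1,0],
    [0,0.1,0],
    [0,0.1,0]
  ],
  "rotation": [
    [0,0,0],
    [0,0,0],
    [0,0,0],
    [0,0,0],
    [0,0,0]
  ],
  "gripper": [10,10,10,10,10]
}}

```text
t: 6.73
tcp_pos: [0.5961, 0.0455, 0.0834]
orientation: [[1.0, 0.0, 0.0], [-0.0, 0.0, 1.0], [0.0, -1.0, 0.0]]
force: [0.4, -0.3, 0.5]
opening: 0.0145
```

{"api": "move_arm", "payload": {
  "offset": [
    [0,0.05,0],
    [0,0.1,0],
    [0,0.1,0],
    [0,0.1,0],
    [0,0.1,0]
  ],
  "rotation": [
    [0,0,0],
    [0,0,0],
    [0,0,0],
    [0,0,0],
    [0,0,0]
  ],
  "gripper": [10,10,10,10,10]
}}

```text
t: 7.15
tcp_pos: [0.5961, 0.0455, 0.0824]
orientation: [[1.0, 0.0, 0.0], [-0.0, 0.0, 1.0], [0.0, -1.0, 0.0]]
force: [-1.5, -0.6, 3.9]
opening: 0.0149
```

{"api": "move_arm", "payload": {
  "offset": [
    [0,0.05,0],
    [0,0.05,0],
    [0,0.05,0],
    [0,0.05,0]
  ],
  "rotation": [
    [0,0,0],
    [0,0,0],
    [0,0,0],
    [0,0,0]
  ],
  "gripper": [10,10,10,10]
}}

```text
t: 7.48
tcp_pos: [0.5961, 0.0455, 0.0819]
orientation: [[1.0, 0.0, -0.0], [0.0, 0.0, 1.0], [0.0, -1.0, 0.0]]
force: [-1.4, -0.2, 4.7]
opening: 0.0142
```

```bash
python3 - <<'E'
from h import *
s=monitor.sense();print(s["t"],s["tcp_pos"],s["force"],s["moment"])
im=cams.read_camera("wrist");i=cams.camera_info("wrist");s=monitor.sense();print(s["force"])
save(im[0:360,140:500].repeat(2,0).repeat(2,1)[:600],"w6.png")
E
```

```text
7.4833 [0.59612287 0.04552016 0.08186226] [-1.39620227 -0.1534594   4.67045545] [0.04452139 0.17271207 0.03505712]
[-0.83646955  0.27630166  5.92855756]
```

View pics/w6.png

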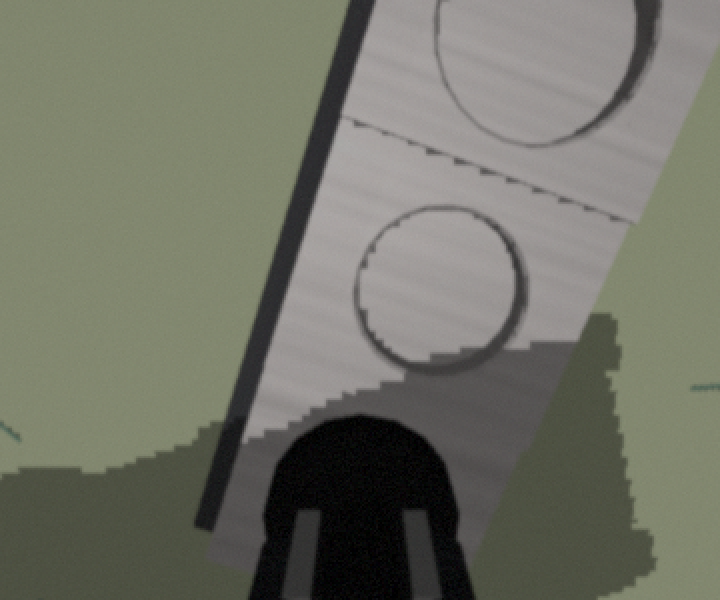

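Socket 1 was tried with about 5 N and the rim bears, centred on the step. In this view the socket 2 mouth is at full-image (361,145) and socket 3 at about (413,18).

```bash
python3 - <<'E'
from h import *
i=cams.camera_info("wrist")
print(onz("wrist",(360.7,144.8),.0555,i),onz("wrist",(413,18),.0595,i),onz("wrist",(361,356/2),.0555,i))
r=held(i,np.array([140+132,207,140+459/2,333]));print(r.x-monitor.sense()["tcp_pos"])
E
```

```text
[0.61475086 0.1019281  0.0555    ] [0.63361353 0.15383897 0.0595    ] [0.61546624 0.08610565 0.0555    ]
[ 0.00011106  0.00038424 -0.03187083]
```

{"api": "move_arm", "payload": {
  "offset": [
    [0,-1,0],
    [0.2,-2,0.7],
    [1.3,-2,4],
    [1.9,-2,5.5],
    [1.9,-2,5.5],
    [1.9,-1,5.5],
    [1.9,-0.7,5.5],
    [1.9,-0.7,5.5],
    [1.9,-0.6,5.5],
    [1.9,-0.5,5.5],
    [1.9,-0.5,5.5],
    [1.9,-0.5,5.5]
  ],
  "rotation": [
    [0,0,0],
    [0,0,0],
    [0,0,0],
    [0,0,0],
    [0,0,0],
    [0,0,0],
    [0,0,0],
    [0,0,0],
    [0,0,0],
    [0,0,0],
    [0,0,0],
    [0,0,0]
  ],
  "gripper": [10,10,10,10,10,10,10,10,10,10,10,10]
}}

```text
t: 8.53
tcp_pos: [0.6149, 0.0997, 0.0869]
orientation: [[1.0, -0.0, 0.001], [-0.001, -0.001, 1.0], [-0.0, -1.0, -0.001]]
force: [-1.5, -1.3, 1.7]
opening: 0.0152
```

{"api": "move_arm", "payload": {
  "offset": [
    [0,0.05,0],
    [0,0.1,0],
    [0,0.1,0],
    [0,0.1,0],
    [0,0.1,0]
  ],
  "rotation": [
    [0,0,0],
    [0,0,0],
    [0,0,0],
    [0,0,0],
    [0,0,0]
  ],
  "gripper": [10,10,10,10,10]
}}

```text
t: 8.95
tcp_pos: [0.6153, 0.1, 0.086]
orientation: [[1.0, 0.0, 0.0], [-0.0, -0.0, 1.0], [0.0, -1.0, -0.0]]
force: [0.1, -3.7, 5.2]
opening: 0.0146
```

{"api": "move_arm", "payload": {
  "offset": [
    [0,-1,0],
    [0.2,-2,0.7],
    [1.3,-2,4],
    [1.87,-2,5.45],
    [1.87,-2,5.45],
    [1.87,-1,5.45],
    [1.87,-0.65,5.45],
    [1.87,-0.65,5.45],
    [1.87,-0.55,5.45],
    [1.87,-0.5,5.45],
    [1.87,-0.5,5.45],
    [1.87,-0.5,5.45]
  ],
  "rotation": [
    [0,0,0],
    [0,0,0],
    [0,0,0],
    [0,0,0],
    [0,0,0],
    [0,0,0],
    [0,0,0],
    [0,0,0],
    [0,0,0],
    [0,0,0],
    [0,0,0],
    [0,0,0]
  ],
  "gripper": [10,10,10,10,10,10,10,10,10,10,10,10]
}}

```text
t: 9.95
tcp_pos: [0.6337, 0.1543, 0.091]
orientation: [[1.0, -0.0, 0.001], [-0.001, -0.001, 1.0], [-0.0, -1.0, -0.001]]
force: [-1.9, -0.8, 2.8]
opening: 0.0151
```

{"api": "move_arm", "payload": {
  "offset": [
    [0,0.05,0],
    [0,0.1,0],
    [0,0.1,0],
    [0,0.1,0],
    [0,0.1,0]
  ],
  "rotation": [
    [0,0,0],
    [0,0,0],
    [0,0,0],
    [0,0,0],
    [0,0,0]
  ],
  "gripper": [10,10,10,10,10]
}}

```text
t: 10.37
tcp_pos: [0.6339, 0.1545, 0.0899]
orientation: [[1.0, 0.0, 0.0], [-0.0, -0.001, 1.0], [0.0, -1.0, -0.001]]
force: [-1.0, -2.6, 4.8]
opening: 0.0148
```

```bash
python3 - <<'E'
from h import *
s=monitor.sense();print(s["t"],s["tcp_pos"],s["force"],s["moment"])
im=cams.read_camera("wrist");i=cams.camera_info("wrist");s=monitor.sense();print(s["force"])
save(im[0:360,140:500].repeat(2,0).repeat(2,1)[:600],"w7.png")
E
```

```text
10.3667 [0.6338855  0.15445593 0.08990308] [-0.98916821 -2.59147889  4.80774797] [-0.56688392  0.35009452  0.01706419]
[-1.84295497 -3.13171824  4.5740292 ]
```

View pics/w7.png

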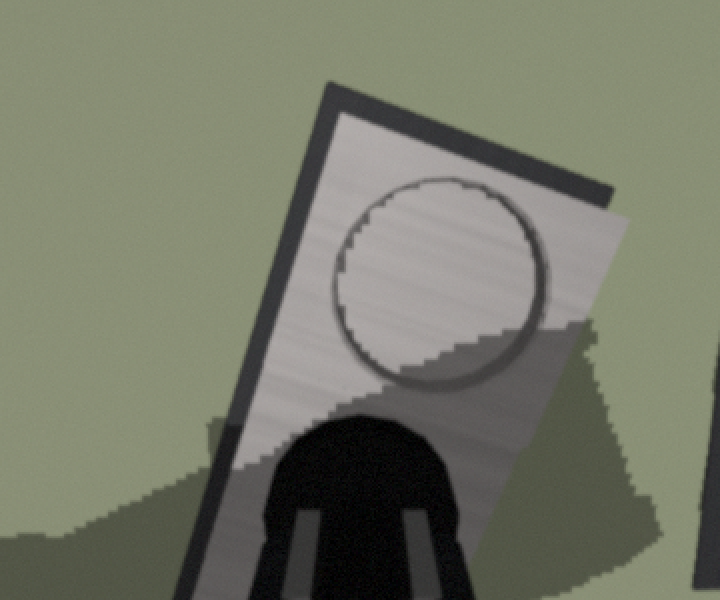

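Socket 3 bears too, at about 4.8 N with no entry, which fits the measured 47.9 mm disc. The socket 4 mouth is at full-image (361,142).

```bash
python3 - <<'E'
from h import *
i=cams.camera_info("wrist");s=monitor.sense()["tcp_pos"]
for z in(.0635,.065):print(onz("wrist",(360.75,142),z,i)-s)
# fit ellipse by projecting mouth circles incl. 1 mm chamfer (outer dia 51)
from scipy.optimize import least_squares
o=np.array([334/2+140,177/2,549/2+140,391/2])
def f(p):
    q=proj(i,circ(p,p[2],.0635));return np.r_[q.min(0),q.max(0)]-o
r=least_squares(f,[.652,.21,.025],diff_step=1e-3);print(r.x,r.fun,r.x[:2]-s[:2])
E
```

```text
[ 0.01862381  0.05768619 -0.02641705]
[ 0.01844981  0.05791336 -0.02491705]
[0.652554   0.2109906  0.02475143] [ 0.18127705 -0.17213479 -0.18039963  0.18970653] [0.01862866 0.05648045]
```

{"api": "move_arm", "payload": {
  "offset": [
    [0,-1,0],
    [0.2,-2,0.7],
    [1.3,-2,4],
    [1.87,-2,5.55],
    [1.87,-2,5.55],
    [1.87,-1,5.55],
    [1.87,-0.65,5.55],
    [1.87,-0.65,5.55],
    [1.87,-0.55,5.55],
    [1.87,-0.45,5.55],
    [1.87,-0.45,5.55],
    [1.87,-0.45,5.55]
  ],
  "rotation": [
    [0,0,0],
    [0,0,0],
    [0,0,0],
    [0,0,0],
    [0,0,0],
    [0,0,0],
    [0,0,0],
    [0,0,0],
    [0,0,0],
    [0,0,0],
    [0,0,0],
    [0,0,0]
  ],
  "gripper": [10,10,10,10,10,10,10,10,10,10,10,10]
}}

```text
t: 11.42
tcp_pos: [0.6525, 0.21, 0.0944]
orientation: [[1.0, 0.0, 0.001], [-0.001, -0.0, 1.0], [0.0, -1.0, -0.0]]
force: [-0.2, -0.4, -1.2]
opening: 0.015
```

```bash
python3 - <<'E'
from h import *
s=monitor.sense();print(s["t"],s["tcp_pos"],s["force"],s["moment"])
E
```

```text
11.4167 [0.65254733 0.20996356 0.094373  ] [-0.2488383  -0.42829523 -1.22520652] [-0.16834896 -0.00877803 -0.04862062]
```

{"api": "move_arm", "payload": {
  "offset": [
    [0,0.05,0],
    [0,0.1,0],
    [0,0.15,0],
    [0,0.2,0],
    [0,0.2,0],
    [0,0.2,0]
  ],
  "rotation": [
    [0,0,0],
    [0,0,0],
    [0,0,0],
    [0,0,0],
    [0,0,0],
    [0,0,0]
  ],
  "gripper": [10,10,10,10,10,10]
}}

```text
t: 11.92
tcp_pos: [0.6525, 0.21, 0.0923]
orientation: [[1.0, -0.0, 0.0], [-0.0, -0.001, 1.0], [-0.0, -1.0, -0.001]]
force: [-0.5, -3.0, 0.1]
opening: 0.0151
```

```bash
python3 - <<'E'
from h import *
s=monitor.sense();print(s["t"],s["tcp_pos"],s["force"],s["moment"])
E
```

```text
11.9167 [0.65254866 0.21004278 0.09225912] [-0.51601592 -2.99291005  0.09921489] [-0.54104841  0.05597967 -0.05637725]
```

{"api": "move_arm", "payload": {
  "offset": [
    [0,0,-0.06],
    [0,0.1,-0.06],
    [0,0.2,-0.06],
    [0,0.3,-0.06],
    [0,0.3,-0.06],
    [0,0.3,-0.06]
  ],
  "rotation": [
    [0,0,0],
    [0,0,0],
    [0,0,0],
    [0,0,0],
    [0,0,0],
    [0,0,0]
  ],
  "gripper": [10,10,10,10,10,10]
}}

```text
t: 12.42
tcp_pos: [0.6524, 0.2099, 0.089]
orientation: [[1.0, -0.0, -0.0], [0.0, 0.0, 1.0], [-0.0, -1.0, 0.0]]
force: [-0.5, -0.8, -1.3]
opening: 0.0148
```

{"api": "move_arm", "payload": {
  "offset": [
    [0,0.1,0],
    [0,0.2,0],
    [0,0.2,0],
    [0,0.2,0]
  ],
  "rotation": [
    [0,0,0],
    [0,0,0],
    [0,0,0],
    [0,0,0]
  ],
  "gripper": [10,10,10,10]
}}

```text
t: 12.75
tcp_pos: [0.6524, 0.2099, 0.0871]
orientation: [[1.0, -0.0, 0.0], [-0.0, 0.0, 1.0], [-0.0, -1.0, 0.0]]
force: [0.2, -0.6, -1.3]
opening: 0.0148
```

Sliding freely. Four more millimetres to the floor.

{"api": "move_arm", "payload": {
  "offset": [
    [0,0.1,0],
    [0,0.2,0],
    [0,0.3,0],
    [0,0.3,0],
    [0,0.3,0]
  ],
  "rotation": [
    [0,0,0],
    [0,0,0],
    [0,0,0],
    [0,0,0],
    [0,0,0]
  ],
  "gripper": [10,10,10,10,10]
}}

```text
t: 13.17
tcp_pos: [0.6524, 0.21, 0.0841]
orientation: [[1.0, -0.0, -0.0], [0.0, 0.0, 1.0], [-0.0, -1.0, 0.0]]
force: [-0.2, -1.3, -1.8]
opening: 0.0148
```

{"api": "move_arm", "payload": {
  "offset": [
    [0,0.05,0],
    [0,0.1,0],
    [0,0.1,0],
    [0,0.1,0]
  ],
  "rotation": [
    [0,0,0],
    [0,0,0],
    [0,0,0],
    [0,0,0]
  ],
  "gripper": [10,10,10,10]
}}

```text
t: 13.5
tcp_pos: [0.6525, 0.2099, 0.0834]
orientation: [[1.0, 0.0, 0.0], [-0.0, 0.0, 1.0], [0.0, -1.0, 0.0]]
force: [-0.3, -1.8, 1.0]
opening: 0.0149
```

{"api": "move_arm", "payload": {
  "offset": [
    [0,0.05,0],
    [0,0.1,0],
    [0,0.1,0],
    [0,0.1,0]
  ],
  "rotation": [
    [0,0,0],
    [0,0,0],
    [0,0,0],
    [0,0,0]
  ],
  "gripper": [10,10,10,10]
}}

```text
t: 13.83
tcp_pos: [0.6525, 0.2099, 0.0824]
orientation: [[1.0, 0.0, 0.0], [-0.0, 0.0, 1.0], [0.0, -1.0, 0.0]]
force: [-1.6, -2.4, 3.2]
opening: 0.0146
```

The plug is on the floor, with force rising to 3.2 N at the expected depth of 12 mm below first contact. Now I release and withdraw.

{"api": "move_arm", "payload": {
  "offset": [
    [0,0,0],
    [0,0,0],
    [0,0,0],
    [0,0,0],
    [0,0,0],
    [0,-1,0],
    [0,-4,0],
    [0,-7,-1],
    [0,-9,-4],
    [0,-9,-6],
    [0,-9,-6],
    [0,-9,-6]
  ],
  "rotation": [
    [0,0,0],
    [0,0,0],
    [0,0,0],
    [0,0,0],
    [0,0,0],
    [0,0,0],
    [0,0,0],
    [0,0,0],
    [0,0,0],
    [0,0,0],
    [0,0,0],
    [0,0,0]
  ],
  "gripper": [40,50,50,50,50,50,50,50,50,50,50,50]
}}

```text
t: 14.83
tcp_pos: [0.653, 0.148, 0.1735]
orientation: [[1.0, 0.001, 0.003], [-0.003, -0.0, 1.0], [0.001, -1.0, -0.0]]
force: [-0.2, 0.6, 0.1]
opening: 0.0426
```

```bash
python3 - <<'E'
from h import *
s=monitor.sense();print(s["t"],s["tcp_pos"],s["force"])
im=cams.read_camera("wrist");i=cams.camera_info("wrist")
C=np.array([.6525,.2105])
for z,r in((.067,.024),(.065,.0255),(.109,.008)): q=proj(i,circ(C,r,z));print(z,q.min(0),q.max(0))
b=cams.read_camera("side")
w=cv2.resize(im[0:320,160:480],(400,400));d=cv2.resize(b[180:300,150:310],(400,300))
save(np.vstack([w,np.zeros((0,400,3),np.uint8)]) if 0 else np.hstack([w,np.vstack([d,np.zeros((100,400,3),np.uint8)])]),"fin.png")
E
```

```text
14.8333 [0.65299288 0.1480109  0.17348522] [-0.150282    0.64250988  0.08227688]
0.067 [284.70033111  82.28695352] [355.83210236 155.19022425]
0.065 [282.7760031  79.9065698] [357.75062741 156.77536625]
0.109 [306.07077008 112.0062461 ] [334.59871075 141.04371517]
```

View pics/fin.png

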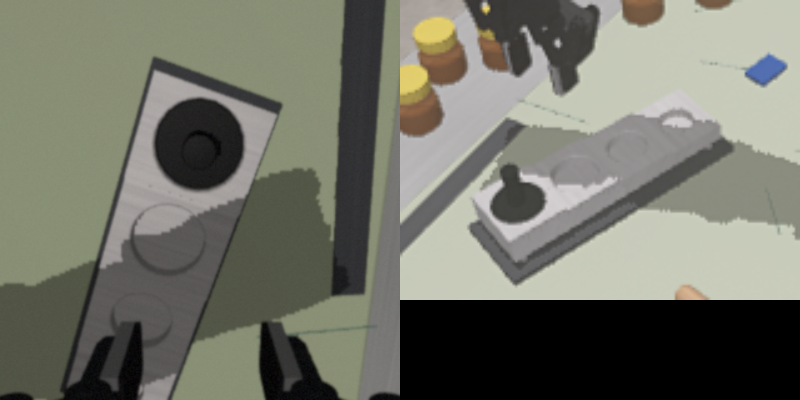

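The plug sits flat in the fourth (largest) socket, and the fingers are clear. A quick numeric check of its disc and knob edges:

```bash
python3 - <<'E'
from h import *
i=cams.camera_info("wrist");im=cams.read_camera("wrist")
m=(im.max(2)<60).astype(np.uint8);m[200:]=0
n,l,st,c=cv2.connectedComponentsWithStats(m)
for k in range(1,n):
    if st[k,4]>300: print(st[k],c[k])
k=[k for k in range(1,n) if abs(c[k][0]-320)<15 and abs(c[k][1]-115)<25 and st[k,4]>1000][0]
x0,y0,w,h=st[k,:4]
o=np.array([x0,y0,x0+w,y0+h],float)
for z in(.067,.0695):
    f=lambda p:(lambda q:np.r_[q.min(0),q.max(0)]-o)(proj(i,circ(p,p[2],z)))
    r=least_squares(f,[.6525,.21,.024],diff_step=1e-3);print(z,r.x,r.fun)
g=cv2.GaussianBlur(im.max(2),(3,3),0)
print(g[95:150:2,320]);print(g[120,296:346:2])
crop=im[70:165,270:370].astype(float)
save(cv2.resize(np.clip(crop*2.5,0,255).astype(np.uint8),(600,570),interpolation=cv2.INTER_CUBIC),"fin2.png")
E
```

```text
[ 428    0   42  200 5696] [447.67854635  96.57198034]
[283  53 103  42 685] [338.99854015  74.23941606]
[ 286   84   70   72 3973] [320.56833627 119.6352882 ]
[524 170  50  30 747] [543.56492637 183.90896921]
0.067 [0.65255795 0.21081479 0.02366064] [-0.08342898  0.07891005  0.08343916 -0.08407832]
0.0695 [0.65255218 0.21104391 0.02341539] [-0.08342898  0.07891005  0.08343916 -0.08407833]
[36 36 34 34 33 34 31 18 10 21 34 35 35 33 32 32 31 31 31 30 28 27 24 26
 29 29 29 29]
[33 33 33 34 34 31 27 28 36 35 36 35 35 35 33 32 31 30 22 11 14 27 31 31
 31]
```

View pics/fin2.png

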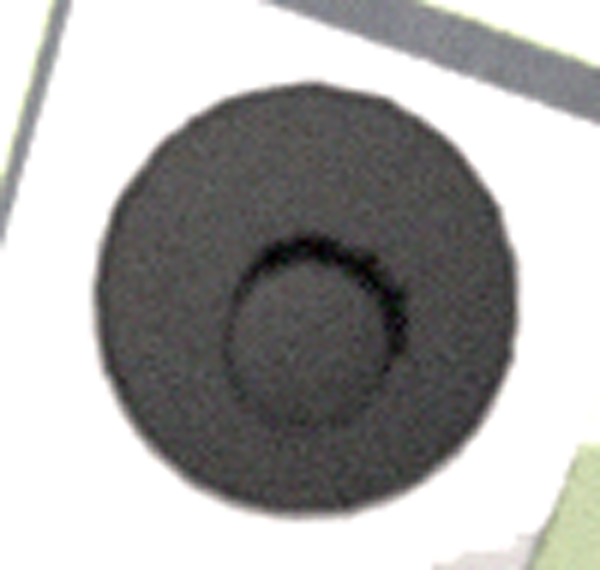

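Disc centre (0.6526, 0.2108) is on the socket 4 centre, and the knob top is within about 1–2 px of prediction, so it is upright and seated. Handing in.

```bash
python3 -c "
from h import *
print(ticket.hand_in(),monitor.sense()['t'])"
```

```text
the job is handed in; nothing more can be done
the job is handed in; nothing more can be done
```

The loose plug measured 48 mm across and is home in socket 4, let go, with the gripper clear. I handed the job in at about 15 s of robot time; hand-in reports no verdict.

- **Trials:** I tried it in sockets 1, 2 and 3 in turn. The rim bore on each mouth with about 4 to 6 N and did not enter. In socket 4 it slid in freely to the floor, about 12 mm below the mouth, and pressed with about 3 N at the end. By the stated spring rate the gauge sank about 1 to 2 mm at most.
- **Last checks:** The disc centre is within about 0.5 mm of my measured socket 4 centre. The knob top is within 1 to 2 px of where an upright, fully home plug should show, which is about 0.02 rad of tilt. The measured wrist force was near zero.
- **Disagreement:** The first picture after I withdrew showed the plug 4 to 7 px off. The arm was probably still settling, because the repeat picture agreed.
- **Not checked:** I did not re-image the tray plugs, the pots, the brush, the stick and the cassette to confirm they had not moved. The arm stayed clear of them throughout.

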